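# Make up the turnover and tartlet kits for the baking class

### The job

Make up the two kits for the baking class from the stock on the bench. The turnover kit goes in the two-compartment tray: lay the pastry wheel in the long compartment and stand the square cutter in the short one; the tartlet kit goes in the three-compartment tray: the larger round cutter, the wooden tamper and the jar of baking beans, one to each compartment in any order. Set everything upright and flat on the tray floor without dropping it, and leave the smaller round cutter and the big sugar jar where they are.

Things in the scene. Friction and masses are not known exactly. Their poses are not given: they have to be found in the camera images.
- tray_two: Two-compartment kit tray of beech, fixed to the bench, 90 mm (its x) by 258 mm (its y), 12 mm high. Origin at the centre of its underside, z up. Floor 5 mm thick; rim and divider 6 mm thick and 7 mm above the floor. Long compartment: 78 mm (x) by 162 mm (y), centre at y = -42 mm in the tray's frame; short compartment: 78 by 78 mm, centre at y = +84 mm. It and the other tray change places between starts.
- tray_three: Three-compartment kit tray of beech, fixed to the bench, of the same outside size, floor and rim as the other (90 mm in x, 258 mm in y, 12 mm high, floor 5 mm thick, walls 6 mm thick and 7 mm above the floor). Origin at the centre of its underside, z up. Three equal compartments 78 by 78 mm with centres at y = -84, 0 and +84 mm in the tray's frame.
- wheel_c (a point): Pastry wheel lying flat: a wooden handle of 20 mm (y) by 24 mm (z) section, with a steel disc 46 mm across and 2 mm thick lying level at its +x end. In all 134 mm along its x; the handle runs from x = -67 to +22 mm, the disc is centred at x = +44 mm. This point is midway along the tool, on the handle, near the centre of mass, 12 mm above the underside: grip across the handle (along y) here. 90 g.
- square_cutter_c (a point): Square steel pastry cutter, an open-ended square tube 50 by 50 mm outside and 48 mm high, wall about 2 mm, standing upright. The point is its centre, 24 mm above its foot; its x and y axes are square to its faces. 60 g.
- round_large_c (a point): The larger round steel cutter, an open-ended ring 56 mm outside diameter and 48 mm high, wall about 2 mm, standing upright. The point is its centre, 24 mm above its foot. 60 g.
- round_small_c (a point): The smaller round steel cutter, an open-ended ring 36 mm outside diameter and 48 mm high, standing upright. It belongs to no kit: it stays where it is. The point is its centre, 24 mm above its foot.
- tamper_c (a point): Wooden tart tamper standing upright, 76 mm high: foot 46 mm across (the lowest 12 mm), waist 24 mm across (from 18 to 58 mm up), top knob 36 mm across. The point is its centre, in the middle of the waist, 38 mm above its foot: grip it here. 70 g.
- bean_jar_c (a point): Small closed glass jar of white ceramic baking beans with an aluminium lid, 48 mm across and 62 mm high (lid the top 14 mm, 47 mm across), standing upright. The point is its centre, 31 mm above its foot. About 160 g.
- sugar_jar: Big glass jar of sugar with an aluminium lid, 100 mm across and 124 mm high, standing to the right of the trays and the stock. Origin at the centre of its underside. Not to be disturbed.

How it is judged:
At the end, for the whole second after the job is handed in: Wheel in the two-compartment tray's long compartment (lengthwise within 23 mm of centre), square cutter in its short one; large round cutter, tamper and bean jar one to a compartment in the other tray. All on the tray floor (3 mm), level (0.08 rad), at rest; small cutter, sugar jar within 15 mm (x of wheel_c in the frame of tray_two between -0.032 and 0.032 m and z of wheel_c in the frame of tray_two between 0.014 and 0.02 m and y of wheel_c in the frame of tray_two between -0.065 and -0.019 m and angle between each of wheel_c, square_cutter_c, round_large_c, tamper_c, bean_jar_c's own z axis and vertical below 0.08 rad and linear speed of each of wheel, square_cutter, round_large, tamper, bean_jar below 0.02 m/s and x of square_cutter_c in the frame of tray_two between -0.017 and 0.017 m and z of square_cutter_c in the frame of tray_two between 0.026 and 0.032 m and y of square_cutter_c in the frame of tray_two between 0.067 and 0.101 m and x of round_large_c in the frame of tray_three between -0.014 and 0.014 m and z of round_large_c in the frame of tray_three between 0.026 and 0.032 m and (y of round_large_c in the frame of tray_three between -0.098 and -0.07 m or y of round_large_c in the frame of tray_three between -0.014 and 0.014 m or y of round_large_c in the frame of tray_three between 0.07 and 0.098 m) and x of tamper_c in the frame of tray_three between -0.019 and 0.019 m and z of tamper_c in the frame of tray_three between 0.04 and 0.046 m and (y of tamper_c in the frame of tray_three between -0.103 and -0.065 m or y of tamper_c in the frame of tray_three between -0.019 and 0.019 m or y of tamper_c in the frame of tray_three between 0.065 and 0.103 m) and x of bean_jar_c in the frame of tray_three between -0.018 and 0.018 m and z of bean_jar_c in the frame of tray_three between 0.033 and 0.039 m and (y of bean_jar_c in the frame of tray_three between -0.102 and -0.066 m or y of bean_jar_c in the frame of tray_three between -0.018 and 0.018 m or y of bean_jar_c in the frame of tray_three between 0.066 and 0.102 m) and horizontal distance between round_large_c and tamper_c above 0.045 m and horizontal distance between each of round_large_c, tamper_c and bean_jar_c above 0.045 m and distance of each of round_small_c, sugar_jar from where it was at the start of the episode below 0.015 m); the robot touches nothing.
It fails at once if the smaller round cutter is moved more than 15 mm from its place (distance of round_small_c from where it was at the start of the episode above 0.015 m).
It fails at once if the sugar jar is moved more than 15 mm from its place (distance of sugar_jar from where it was at the start of the episode above 0.015 m).
It fails at once if a kit item is dropped (falls free of the fingers faster than 0.7 m/s, about 25 mm) ((linear speed of wheel above 0.7 m/s and contact force between the fingers and wheel below 0.1 N) or (linear speed of square_cutter above 0.7 m/s and contact force between the fingers and square_cutter below 0.1 N) or (linear speed of round_large above 0.7 m/s and contact force between the fingers and round_large below 0.1 N) or (linear speed of tamper above 0.7 m/s and contact force between the fingers and tamper below 0.1 N) or (linear speed of bean_jar above 0.7 m/s and contact force between the fingers and bean_jar below 0.1 N)).
It also fails if it takes over 115 s, if anything falls off the work surface, if the arm or the gripper's body presses on something with over 40 N, if the wrist force passes 120 N, or if a joint passes its speed limit or range.

### The arm

A 6-joint arm with a two-finger parallel gripper is mounted at the origin on the work surface. World frame = base frame: x ahead of the robot, y to its left, z up, the work surface at z = 0. Lengths are in m, angles in rad, forces in N, time in s.
With the tool pointing down it reaches from about 0.25 to 0.8 m from the base axis. Payload 8.5 kg.
Tool frame: the origin (TCP) lies on the centre line of the jaws, within the pads' length; the fingertips stand 11 mm ahead of it and the grasp point (between the pads) lies 8 mm behind it; z points along the fingers, y is the line along which they close (so a half turn about z gives the same grasp; the last joint's range is limited). The gripper opens to 85 mm and grips with 20 to 120 N. Pads are 22 mm wide; open, the fingers measure 114 mm over their backs; the gripper's body (76 mm by 85 mm) begins 54 mm behind the grasp point. The pads swing forward as they close: fully open they stand 13 mm farther back than shut.
Start: joints at [1.212, 0.238, -0.013, 1.319, 0, 1.571], TCP at [0.184, 0.492, 0.215] pointing down, gripper open.
Joint ranges: [-2.66, 2.66], [-1.03, 1.9], [-1.14, 1.46], [-1.82, 2.27], [-1.45, 1.34], [-3.14, 3.14]. Speed limits (rad/s): [2.22, 2.22, 2.79, 3.14, 3.14, 3.14].

### API

Orientations are given as a 3x3 rotation matrix whose columns are the frame's x, y, z axes.
In Python, from bench import status, imaging, arm, nets gives the robot as it stands.
- The arm moves only by the tool arm_command, never from a script. Its argument "rows" is a list that holds one entry, the list of rows, each a list of 5 numbers: the closure, from 0 (fully open) to 1 (shut), then the shift along the tool's x, y, z in m, then the turn about the tool's z in rad. A call has 1 to 20 rows; each row is the pose to reach, as a shift and turn from the pose commanded when the call began, along the tool's axes at that moment; what a row does not reach only later rows make up. A row lasts 1/8 s, in which the tool goes at most 62.5 mm and 10.7 degrees, less where a joint would pass 70% of its speed; a pose out of reach is approached as far as the arm can. A call with a gripper value outside its range is refused whole. The fingers move at their own pace and stop on an object; "grip_force" is the grip in N (left out, the last holds). Time passes only in rows, so rows that repeat a pose let the fingers close. It gives the time, the measured TCP pose, the force, the opening and the grip force at its end, in the units of the state.
- status.read_state(): the state, without advancing time (a new reading comes with each control period).
- imaging.get_image(name): name is "side" or "top"; returns a dict with "img" (384x512x3 uint8, red, green, blue), "camera_matrix" (3x3 intrinsics, pixels), "xyz" and "orientation" of the camera in the world. Camera axes: x right, y up, looking along -z (the intrinsics and any distortion apply to the point x, -y, -z); pixel columns grow to the right and rows downward; lengths in m; the calibration is good to about 2 mm. A picture is of the moment at which its call begins. There is no depth.
- arm.finish_job(): hands the job in; it is judged then, once.
Trained networks look in a picture, given as the dict that the camera call returned (one of the last four; its "shot" number tells which), for a name from the list of things; names that differ only in an ending like _2 or _b are one class to them, and where a whole thing is asked for, a point or a joint stands for the part that bears it (a point fixed in the world has none). Each returns a list of dicts, best first, with "p" (0 to 1); they miss things now and then, are a little off and sometimes report something else, mostly with a low value. They report only what shows in the picture. A call takes as long as a camera call.
- nets.look_for(picture, label): "extent" ([left, top, right, bottom] in pixels, round what is visible of it).
The state is a dict: "t": time; "joint_positions": joint angles; "qd": joint speeds; "joint_efforts": joint torques, N m; "tcp_pos": TCP position; "tcp_rot": TCP orientation; "ft_force": force on the tool from outside, world axes, zero at the start; "moment": the same for the moment, N m; "grip_width": finger opening in m; "grasp_force": force on a finger pad.
Only numpy, scipy, OpenCV 4.12 (cv2) and the standard library are available. Lean on these libraries where they do the work, as an engineer would, in place of code of your own. Each camera call takes 0.05 s, during which the arm holds its last target. There are 200 camera calls.

## Working session

There is one attempt and no reset: what is moved stays moved. The work goes in short steps, Python scripts to look and compute and a tool call to move; the robot and the scene stay as the last step left them, time stands still between calls to the robot, and variables do not carry over. Pictures are saved under pics/ and viewed, at most 14 in all, crops included, and the job is handed in when it is done.

Besides the shell and the picture viewer there is one more tool, called after "Call:" as name(argument=value, ...) on one line, values as JSON. arm_command: Moves the arm, as the interface text tells. Its arguments: {"type":"object","properties":{"rows":{"type":"array","items":{"type":"array","items":{"type":"array","items":{"type":"number"}}}},"grip_force":{"type":"number"}},"required":["rows"]}

```bash
mkdir -p pics; cat > h.py <<'E'
import numpy as np, cv2
from bench import status, imaging, arm, nets
def ray(P,u,v):
    K=np.array(P["camera_matrix"]);R=np.array(P["orientation"])
    a=np.linalg.inv(K)@[u,v,1]; return R@np.array([a[0],-a[1],-a[2]])
def onz(P,u,v,z):
    d=ray(P,u,v);o=np.array(P["xyz"]);return o+d*(z-o[2])/d[2]
def proj(P,X):
    c=np.array(P["orientation"]).T@(np.array(X)-P["xyz"]);q=np.array(P["camera_matrix"])@[c[0],-c[1],-c[2]];return q[:2]/q[2]
E
python3 - <<'E'
from h import *
s=status.read_state();print(s["t"],s["tcp_pos"],np.round(s["tcp_rot"],3),s["grip_width"])
for n in("top","side"):
    P=imaging.get_image(n);cv2.imwrite(f"pics/{n}0.png",P["img"][:,:,::-1]);print(n,[k for k in P],np.round(P["xyz"],3),np.round(P["orientation"],3).tolist(),np.round(P["camera_matrix"],1).tolist())
    for l in["tray_two","tray_three","wheel_c","square_cutter_c","round_large_c","round_small_c","tamper_c","bean_jar_c","sugar_jar"]:
        print(l,[(round(d["p"],2),np.round(d["extent"]).astype(int).tolist()) for d in nets.look_for(P,l)[:3]])
E
```

```text
0.0 [0.18418517 0.49116319 0.21488688] [[-0.936  0.351 -0.001]
 [ 0.351  0.936 -0.001]
 [ 0.    -0.001 -1.   ]] 0.08552891299747198
top ['img', 'camera_matrix', 'xyz', 'orientation', 'shot'] [ 0.326 -0.067  1.122] [[-0.019, 0.984, -0.179], [-1.0, -0.017, 0.008], [0.005, 0.179, 0.984]] [[368.7, 0.0, 254.4], [0.0, 368.7, 194.6], [0.0, 0.0, 1.0]]
tray_two [(0.9, [136, 148, 217, 186])]
tray_three [(0.65, [238, 148, 321, 182])]
wheel_c [(0.81, [276, 202, 296, 248]), (0.16, [122, 222, 145, 246])]
square_cutter_c [(0.77, [124, 220, 145, 245])]
round_large_c [(0.42, [207, 227, 221, 230]), (0.24, [161, 213, 179, 230])]
round_small_c []
tamper_c [(0.47, [162, 212, 179, 228])]
bean_jar_c [(0.64, [313, 221, 335, 238])]
sugar_jar [(0.94, [363, 166, 410, 207])]
side ['img', 'camera_matrix', 'xyz', 'orientation', 'shot'] [ 0.339 -0.836  0.775] [[0.979, 0.129, -0.16], [-0.205, 0.666, -0.718], [0.014, 0.735, 0.678]] [[375.9, 0.0, 259.7], [0.0, 375.9, 187.4], [0.0, 0.0, 1.0]]
tray_two [(0.75, [257, 128, 305, 176])]
tray_three [(0.61, [279, 179, 337, 252])]
wheel_c [(0.7, [216, 216, 263, 241])]
square_cutter_c [(0.71, [206, 119, 220, 141])]
round_large_c [(0.7, [222, 158, 242, 179]), (0.47, [236, 243, 252, 272])]
round_small_c [(0.78, [236, 186, 252, 206])]
tamper_c [(0.53, [224, 134, 237, 154]), (0.27, [216, 216, 262, 239])]
bean_jar_c [(0.58, [233, 242, 254, 273]), (0.38, [218, 214, 263, 241]), (0.21, [225, 132, 237, 155])]
sugar_jar [(0.69, [288, 271, 339, 341])]
```

```bash
python3 - <<'E'
import cv2
a=cv2.imread("pics/top0.png")[130:270,100:430];cv2.imwrite("pics/t1.png",cv2.resize(a,None,fx=2.4,fy=2.4,interpolation=cv2.INTER_CUBIC))
b=cv2.imread("pics/side0.png")[105:355,180:380];cv2.imwrite("pics/s1.png",cv2.resize(b,None,fx=2.4,fy=2.4,interpolation=cv2.INTER_CUBIC))
E
```

```text
(no output)
```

View pics/t1.png

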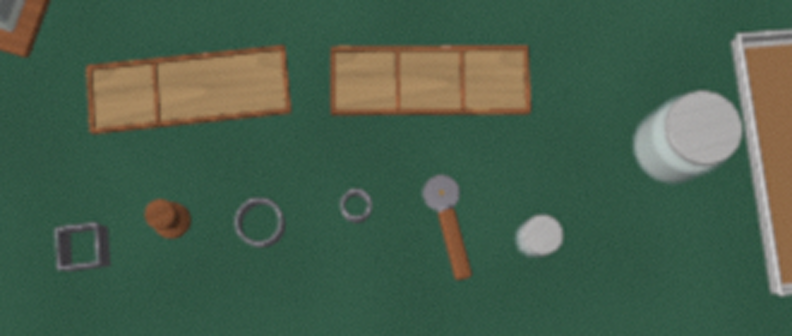

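View pics/s1.png

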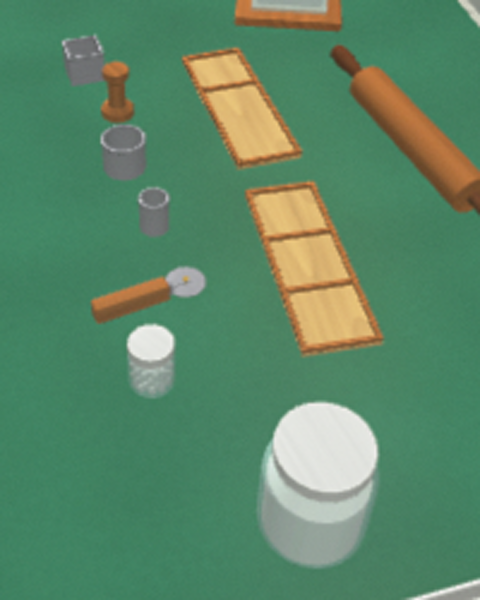

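The top view shows the two-tray at the left (crop 87–290, 46–131) with its short end at the left, and the three-tray to its right. The stock row runs square, tamper, large ring, small ring, wheel, jar. The side view agrees.

```bash
python3 - <<'E'
from h import *
T=imaging.get_image("top");S=imaging.get_image("side")
t=lambda p:(p[0]/2.4+100-.3,p[1]/2.4+130-.3)
s=lambda p:(p[0]/2.4+180-.3,p[1]/2.4+105-.3)
for n,a,b,z in[("square",(79,247),(83,45),.048),("tamper",(161,213),(116,70),.076),("large",(259,222),(124,138),.048),("small",(355,205),(154,196),.048),("disc",(440,193),(186,281),.013),("hend",(461,277),(96,310),.02),("jar",(542,235),(151,344),.062),("sugar",(704,130),(325,450),.124)]:
    print(n,onz(T,*t(a),z)[:2].round(4),onz(S,*s(b),z)[:2].round(4))
for n,ps,ss in[("two",[(87,66),(285,46),(290,111),(92,131)],[(183,57),(240,49),(301,155),(240,165)]),("three",[(331,46),(528,46),(530,112),(331,112)],[(315,183),(382,341),(303,353),(247,190)])]:
    for I,f,q in((T,t,ps),(S,s,ss)):
        c=np.array([onz(I,*f(p),.012)[:2] for p in q]);print(n,c.round(3).tolist(),c.mean(0).round(4),np.linalg.norm(c-np.roll(c,1,0),axis=1).round(3))
E
```

```text
square [0.4154 0.2796] [0.4216 0.2857]
tamper [0.4516 0.1752] [0.4549 0.1736]
large [0.4418 0.0624] [0.4477 0.0617]
small [ 0.4605 -0.0546] [ 0.4663 -0.0538]
disc [ 0.4782 -0.1619] [ 0.4832 -0.1634]
hend [ 0.3722 -0.1838] [ 0.3774 -0.1922]
jar [ 0.4185 -0.2783] [ 0.4231 -0.2821]
sugar [ 0.5308 -0.4595] [ 0.5367 -0.4654]
two [[0.653, 0.29], [0.675, 0.034], [0.588, 0.028], [0.566, 0.281]] [0.6205 0.1581] [0.087 0.258 0.087 0.254]
two [[0.569, 0.281], [0.659, 0.286], [0.677, 0.027], [0.593, 0.023]] [0.6245 0.1543] [0.26  0.09  0.26  0.084]
three [[0.674, -0.026], [0.67, -0.283], [0.581, -0.281], [0.586, -0.025]] [ 0.6278 -0.1539] [0.088 0.257 0.088 0.256]
three [[0.678, -0.03], [0.672, -0.287], [0.584, -0.286], [0.59, -0.026]] [ 0.631  -0.1573] [0.089 0.257 0.088 0.26 ]
```

Call:
arm_command(rows=[[[0,-0.292,-0.113,0,1.12],[0,-0.292,-0.113,0,1.12],[0,-0.292,-0.113,0,1.12],[0,-0.292,-0.113,0,1.12],[0,-0.292,-0.113,0.04,1.12],[0,-0.292,-0.113,0.08,1.12],[0,-0.292,-0.113,0.115,1.12],[0,-0.292,-0.113,0.115,1.12],[0,-0.292,-0.113,0.115,1.12]]], grip_force=30)

```text
t: 2.22
tcp_pos: [0.4186, 0.2838, 0.1018]
tcp_rot: [[-0.092, 0.996, 0.001], [0.996, 0.092, 0.001], [0.001, 0.001, -1.0]]
ft_force: [0.6, 0.0, -0.2]
grip_width: 0.0854
grasp_force: 0.0
```

```bash
python3 - <<'E'
from h import *
s=status.read_state();print(s["t"],s["tcp_pos"],np.round(s["tcp_rot"],3),np.round(s["joint_positions"],2))
T=imaging.get_image("top");S=imaging.get_image("side")
print(proj(T,s["tcp_pos"]),proj(S,s["tcp_pos"]))
f=lambda I,x,y:cv2.resize(I["img"][y:y+100,x:x+100,::-1],(400,400),interpolation=cv2.INTER_CUBIC)
cv2.imwrite("pics/c2.png",np.hstack([f(T,90,170),f(S,170,70)]))
E
```

```text
2.225 [0.41857782 0.28377761 0.10176768] [[-0.092  0.996  0.001]
 [ 0.996  0.092  0.001]
 [ 0.001  0.001 -1.   ]] [ 0.6   0.27 -0.27  1.03 -0.    2.07]
[124.91704114 229.97745559] [212.38493369 110.34223167]
```

View pics/c2.png

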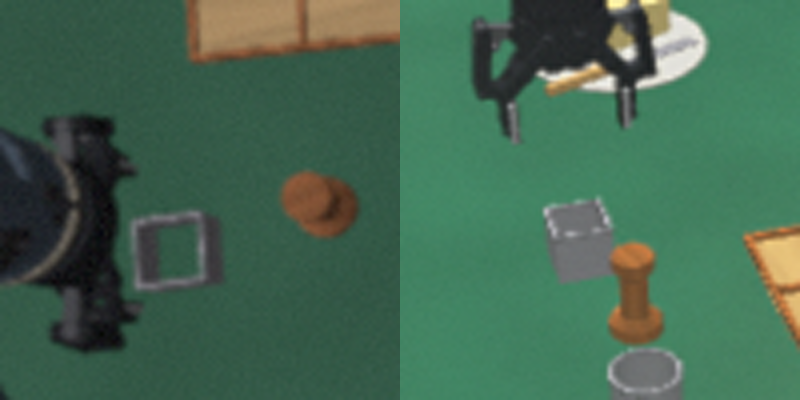

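The side crop shows both fingertips above and astride the square cutter, at about (515,140) and (628,125). That looks a little higher than the projected TCP. I'll descend and check.

Call:
arm_command(rows=[[[0,0,0,0.04,0],[0,0,0,0.074,0],[0,0,0,0.074,0],[0,0,0,0.074,0]]])

```text
t: 2.82
tcp_pos: [0.419, 0.284, 0.0282]
tcp_rot: [[-0.092, 0.996, 0.002], [0.996, 0.092, 0.001], [0.001, 0.002, -1.0]]
ft_force: [-0.1, 0.2, -0.4]
grip_width: 0.0852
grasp_force: 0.0
```

```bash
python3 - <<'E'
from h import *
s=status.read_state();print(s["t"],s["tcp_pos"])
T=imaging.get_image("top");S=imaging.get_image("side")
print(proj(T,s["tcp_pos"]),proj(S,s["tcp_pos"]))
f=lambda I,x,y:cv2.resize(I["img"][y:y+80,x:x+80,::-1],(400,400),interpolation=cv2.INTER_CUBIC)
cv2.imwrite("pics/c3.png",np.hstack([f(T,90,190),f(S,170,80)]))
E
```

```text
2.825 [0.41896212 0.28397604 0.02817529]
[133.33910786 231.96681551] [213.98292655 128.5769268 ]
```

View pics/c3.png

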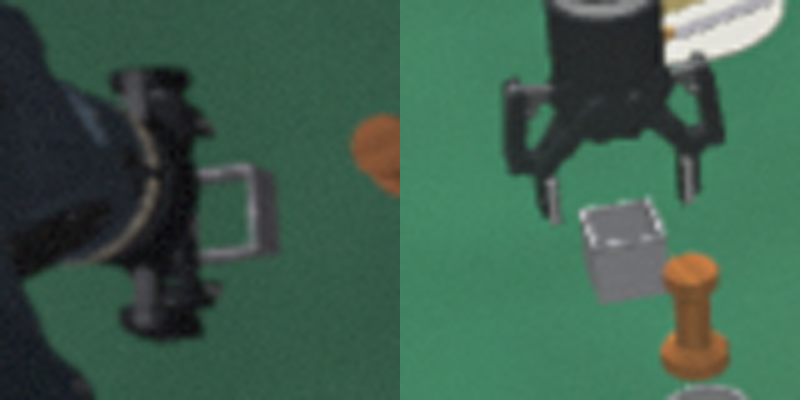

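Call:
arm_command(rows=[[[0.3,0,0,0,0],[0.3,0,0,0,0],[0.3,0,0,0,0],[0.3,0,0,0,0]]])

```text
t: 3.42
tcp_pos: [0.418, 0.2831, 0.0265]
tcp_rot: [[-0.092, 0.996, -0.0], [0.996, 0.092, -0.0], [-0.0, -0.0, -1.0]]
ft_force: [0.3, -0.5, 1.0]
grip_width: 0.0599
grasp_force: 0.0
```

```bash
python3 - <<'E'
from h import *
s=status.read_state();print(s["t"],s["tcp_pos"])
T=imaging.get_image("top");S=imaging.get_image("side")
print(proj(T,s["tcp_pos"]),proj(S,s["tcp_pos"]))
f=lambda I,x,y:cv2.resize(I["img"][y:y+50,x:x+50,::-1],(400,400),interpolation=cv2.INTER_CUBIC)
cv2.imwrite("pics/c4.png",np.hstack([f(T,110,207),f(S,190,100)]))
E
```

```text
3.425 [0.4180496  0.28314036 0.02651158]
[133.78871921 232.31546233] [213.78451436 129.13258434]
```

View pics/c4.png

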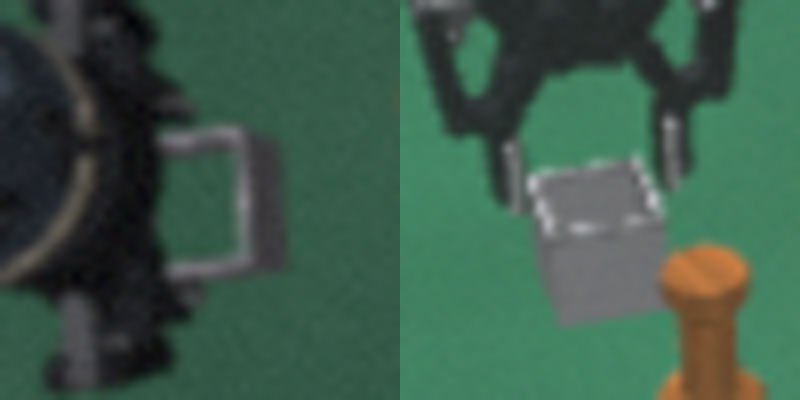

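The tips look roughly level with the cutter's rim in both views, so I'll lower 10 mm (safe by the stated geometry) and close.

Call:
arm_command(rows=[[[0.3,0,0,0.01,0],[0.3,0,0,0.01,0],[0.8,0,0,0.01,0],[0.8,0,0,0.01,0],[0.8,0,0,0.01,0],[0.8,0,0,0.01,0]]])

```text
t: 4.28
tcp_pos: [0.418, 0.2832, 0.0165]
tcp_rot: [[-0.092, 0.996, -0.0], [0.996, 0.092, -0.0], [-0.0, -0.0, -1.0]]
ft_force: [-0.1, 0.2, -0.7]
grip_width: 0.0493
grasp_force: 31.2
```

```bash
python3 - <<'E'
from h import *
s=status.read_state();print(s["t"],s["tcp_pos"])
T=imaging.get_image("top");S=imaging.get_image("side")
print(proj(T,s["tcp_pos"]),proj(S,s["tcp_pos"]))
f=lambda I,x,y:cv2.resize(I["img"][y:y+50,x:x+50,::-1],(400,400),interpolation=cv2.INTER_CUBIC)
cv2.imwrite("pics/c5.png",np.hstack([f(T,110,207),f(S,190,100)]))
E
```

```text
4.275 [0.41804538 0.2831679  0.01648743]
[134.8436117  232.58166866] [213.97785518 131.50815247]
```

View pics/c5.png

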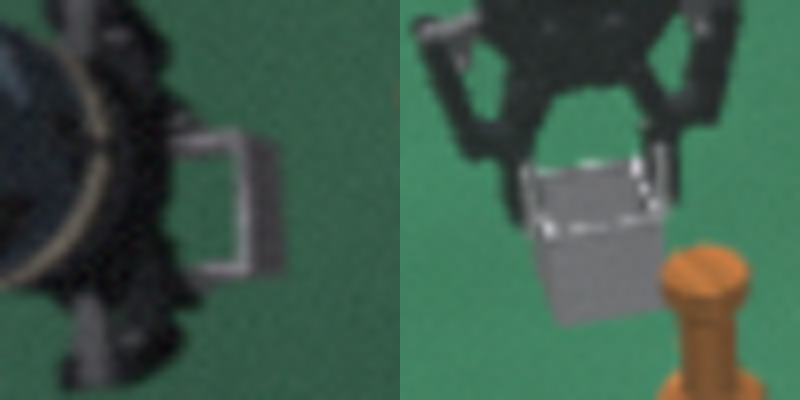

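Call:
arm_command(rows=[[[0.8,0,0,-0.04,0],[0.8,0,0,-0.08,0],[0.8,-0.02,0.05,-0.08,0],[0.8,-0.04,0.1,-0.08,0],[0.8,-0.061,0.15,-0.08,0],[0.8,-0.061,0.193,-0.08,0],[0.8,-0.061,0.193,-0.08,0],[0.8,-0.061,0.193,-0.04,0],[0.8,-0.061,0.193,-0.04,0],[0.8,-0.061,0.193,-0.04,0]]])

```text
t: 5.62
tcp_pos: [0.6155, 0.2404, 0.0576]
tcp_rot: [[-0.092, 0.996, 0.0], [0.996, 0.092, 0.0], [0.0, 0.0, -1.0]]
ft_force: [-0.2, 0.6, -0.1]
grip_width: 0.049
grasp_force: 31.7
```

```bash
python3 - <<'E'
from h import *
s=status.read_state();print(s["t"],s["tcp_pos"])
T=imaging.get_image("top");S=imaging.get_image("side")
print(proj(T,s["tcp_pos"]),proj(S,s["tcp_pos"]))
f=lambda I,x,y:cv2.resize(I["img"][y:y+80,x:x+80,::-1],(400,400),interpolation=cv2.INTER_CUBIC)
cv2.imwrite("pics/c6.png",np.hstack([f(T,120,120),f(S,240,85)]))
E
```

```text
5.625 [0.61554051 0.24044435 0.05756157]
[147.53631847 164.66993864] [271.46045445 122.51023674]
```

View pics/c6.png

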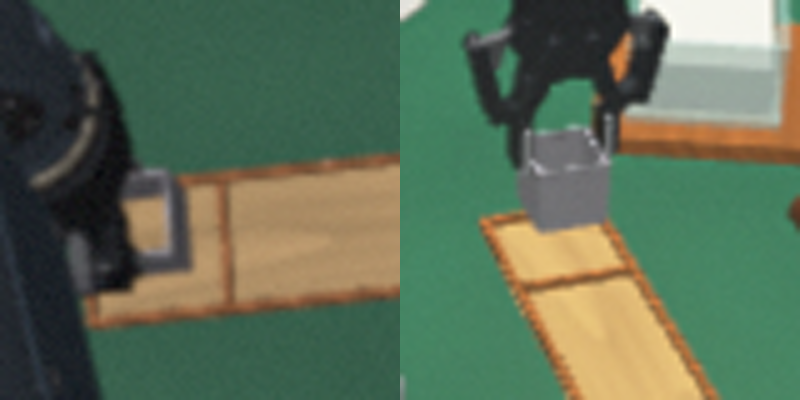

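```bash
python3 - <<'E'
from h import *
T=imaging.get_image("top");S=imaging.get_image("side")
print(onz(S,273.7,130.3,.041),onz(T,120+172/5,120+217/5,.089))
for z in(.005,):
  for p in [(.6153,.2397)]: print(proj(T,(*p,z)),proj(S,(*p,z)))
E
```

```text
[0.61844836 0.21630416 0.041     ] [0.61041439 0.21170705 0.089     ]
[152.50556016 169.11858517] [270.92549323 135.20963105]
```

Call:
arm_command(rows=[[[0.8,0,0,0.02,0],[0.8,0,0,0.03,0],[0.8,0,0,0.0345,0],[0.8,0,0,0.0345,0],[0.8,0,0,0.0345,0],[0.25,0,0,0.0345,0],[0.25,0,0,0.0345,0],[0.25,0,0,0.0345,0],[0.25,0,0,0.0,0],[0.1,0,0,-0.04,0],[0,0,0,-0.09,0],[0,0,0,-0.09,0]]])

```text
t: 7.32
tcp_pos: [0.618, 0.241, 0.1511]
tcp_rot: [[-0.092, 0.996, 0.007], [0.996, 0.092, 0.003], [0.002, 0.007, -1.0]]
ft_force: [-0.3, 0.1, -0.3]
grip_width: 0.0855
grasp_force: 0.0
```

```bash
cat >> h.py <<'E'
def go(x,y,yaw):
    s=status.read_state();R=np.array(s["tcp_rot"]);p=np.array(s["tcp_pos"])
    d=R.T@(np.array([x,y,p[2]])-p);cy=np.arctan2(R[1,1],R[0,1])
    print(round(s["t"],2),p.round(4),"shift",d.round(4),"turn",round((cy-yaw+np.pi/2)%np.pi-np.pi/2,3),"yaw",cy.round(3),np.round(s["joint_positions"],2))
E
python3 - <<'E'
from h import *
go(.453,.1744,0)
T=imaging.get_image("top");S=imaging.get_image("side")
for l in("square_cutter_c","tamper_c"):
  for P in(T,S):print(l,[(round(d["p"],2),np.round(d["extent"],1).tolist()) for d in nets.look_for(P,l)[:2]])
print(proj(S,(.6153,.2397,.029)))
E
```

```text
7.33 [0.618  0.241  0.1511] shift [-0.0512 -0.1705 -0.0013] turn 0.092 yaw 0.092 [ 0.37  0.5   0.21  1.28 -0.    1.85]
square_cutter_c [(0.82, [142.3, 154.9, 162.4, 178.7])]
square_cutter_c [(0.82, [265.9, 120.1, 281.7, 139.8])]
tamper_c [(0.76, [159.3, 210.5, 180.0, 227.5])]
tamper_c [(0.72, [222.2, 132.1, 236.9, 155.5]), (0.16, [216.9, 218.5, 264.4, 240.6])]
[271.15771765 129.55139409]
```

Call:
arm_command(rows=[[[0,-0.051,-0.168,0,0.092],[0,-0.051,-0.168,0,0.092],[0,-0.051,-0.168,0,0.092],[0,-0.051,-0.168,0,0.092],[0,-0.051,-0.168,0.06,0.092],[0,-0.051,-0.168,0.118,0.092],[0,-0.051,-0.168,0.118,0.092],[0.45,-0.051,-0.168,0.118,0.092],[0.45,-0.051,-0.168,0.118,0.092],[0.45,-0.051,-0.168,0.118,0.092],[0.45,-0.051,-0.168,0.118,0.092]]])

```text
t: 9.0
tcp_pos: [0.4538, 0.1741, 0.0293]
tcp_rot: [[-0.0, 1.0, 0.001], [1.0, 0.0, 0.0], [0.0, 0.001, -1.0]]
ft_force: [0.5, -1.0, 0.1]
grip_width: 0.0468
grasp_force: 0.0
```

```bash
python3 - <<'E'
from h import *
go(.453,.1744,0)
T=imaging.get_image("top");S=imaging.get_image("side")
f=lambda I,x,y:cv2.resize(I["img"][y:y+60,x:x+60,::-1],(400,400),interpolation=cv2.INTER_CUBIC)
cv2.imwrite("pics/c7.png",np.hstack([f(T,140,190),f(S,205,105)]))
E
```

```text
9.0 [0.4538 0.1741 0.0293] shift [ 0.0003 -0.0008 -0.    ] turn 0.0 yaw 0.0 [ 0.37  0.31 -0.43  0.83 -0.    1.94]
```

View pics/c7.png

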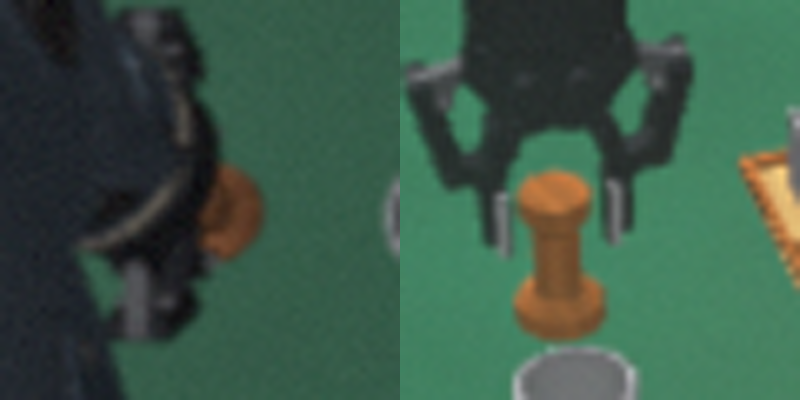

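The tips sit beside the waist at about (500,255) and (617,243), a bit above its middle. I'll lower 6 mm, close, and read the width: 24 mm means the waist is held.

Call:
arm_command(rows=[[[0.45,-0.002,0,0.006,0],[0.45,-0.002,0,0.006,0],[0.9,-0.002,0,0.006,0],[0.9,-0.002,0,0.006,0],[0.9,-0.002,0,0.006,0],[0.9,-0.002,0,0.006,0],[0.9,-0.002,0,0.006,0]]])

```text
t: 9.98
tcp_pos: [0.4532, 0.1719, 0.0225]
tcp_rot: [[-0.0, 1.0, -0.0], [1.0, 0.0, -0.0], [-0.0, -0.0, -1.0]]
ft_force: [1.3, 0.2, 0.2]
grip_width: 0.0347
grasp_force: 29.9
```

```bash
python3 - <<'E'
from h import *
S=imaging.get_image("side")
cv2.imwrite("pics/c8.png",cv2.resize(S["img"][115:165,205:255,::-1],(600,600),interpolation=cv2.INTER_CUBIC))
E
```

```text
(no output)
```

View pics/c8.png

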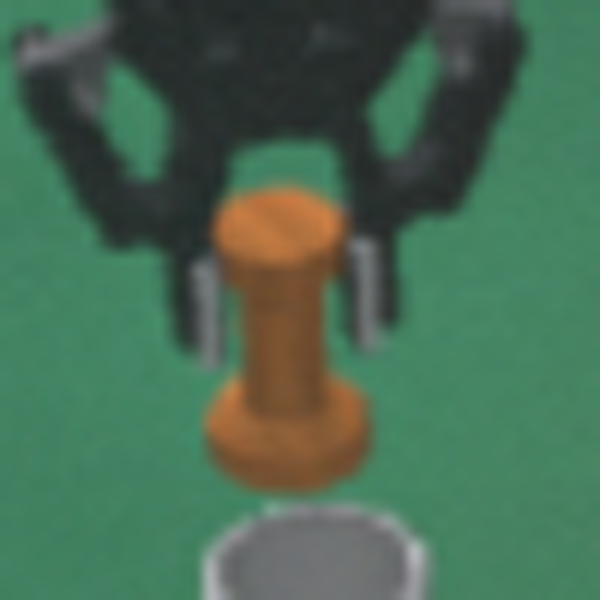

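The tips hang at (210,365) and (370,348) and the pads' upper ends hold the knob (35 mm) with a gap at the waist. The knob is a sound place to hold it from, so I'll raise the pads to centre on the knob and regrip.

Call:
arm_command(rows=[[[0.45,0,0,0,0],[0.45,0,0,0,0],[0.45,0,0,-0.014,0],[0.45,0,0,-0.014,0],[0.9,0,0,-0.014,0],[0.9,0,0,-0.014,0],[0.9,0,0,-0.014,0],[0.9,0,0,-0.014,0],[0.9,0,0,-0.014,0],[0.9,0,0,-0.014,0],[0.9,0,0,-0.034,0],[0.9,0,0,-0.034,0],[0.9,0,0,-0.034,0]]], grip_force=40)

```text
t: 11.65
tcp_pos: [0.453, 0.1718, 0.0559]
tcp_rot: [[-0.0, 1.0, -0.0], [1.0, 0.0, -0.0], [-0.0, -0.0, -1.0]]
ft_force: [-0.4, 1.0, -1.3]
grip_width: 0.0344
grasp_force: 40.2
```

```bash
python3 - <<'E'
from h import *
go(.629,-.156,-.018)
S=imaging.get_image("side")
cv2.imwrite("pics/c9.png",cv2.resize(S["img"][115:165,205:255,::-1],(600,600),interpolation=cv2.INTER_CUBIC))
E
```

```text
11.65 [0.453  0.1718 0.0559] shift [-0.3278  0.176   0.    ] turn 0.018 yaw 0.0 [ 0.36  0.28 -0.39  0.9  -0.    1.93]
```

View pics/c9.png

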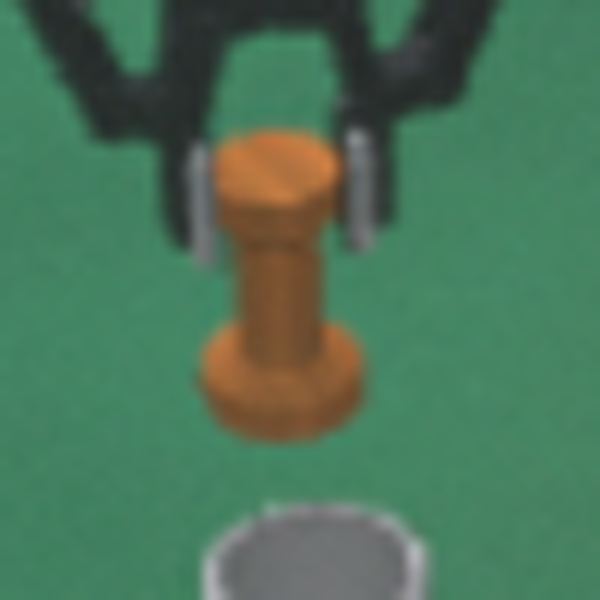

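Call:
arm_command(rows=[[[0.9,0,0,-0.05,0],[0.9,0,0,-0.07,0],[0.9,-0.06,0.03,-0.07,0.018],[0.9,-0.12,0.065,-0.07,0.018],[0.9,-0.18,0.1,-0.07,0.018],[0.9,-0.24,0.135,-0.07,0.018],[0.9,-0.29,0.16,-0.07,0.018],[0.9,-0.328,0.176,-0.07,0.018],[0.9,-0.328,0.176,-0.07,0.018],[0.9,-0.328,0.176,-0.03,0.018],[0.9,-0.328,0.176,0.0,0.018],[0.9,-0.328,0.176,0.01,0.018],[0.9,-0.328,0.176,0.0145,0.018],[0.9,-0.328,0.176,0.0145,0.018],[0.9,-0.328,0.176,0.0145,0.018]]])

```text
t: 13.58
tcp_pos: [0.6299, -0.156, 0.0431]
tcp_rot: [[0.018, 1.0, 0.002], [1.0, -0.018, -0.0], [-0.0, 0.002, -1.0]]
ft_force: [-1.0, -1.1, -0.3]
grip_width: 0.0344
grasp_force: 40.4
```

```bash
python3 - <<'E'
from h import *
go(.629,-.156,-.018)
T=imaging.get_image("top");S=imaging.get_image("side")
f=lambda I,x,y:cv2.resize(I["img"][y:y+80,x:x+80,::-1],(400,400),interpolation=cv2.INTER_CUBIC)
cv2.imwrite("pics/c10.png",np.hstack([f(T,230,130),f(S,270,165)]))
E
```

```text
13.57 [ 0.6299 -0.156   0.0431] shift [ 0.     -0.0009 -0.    ] turn 0.0 yaw -0.018 [-0.24  0.54  0.    1.03 -0.    1.35]
```

View pics/c10.png

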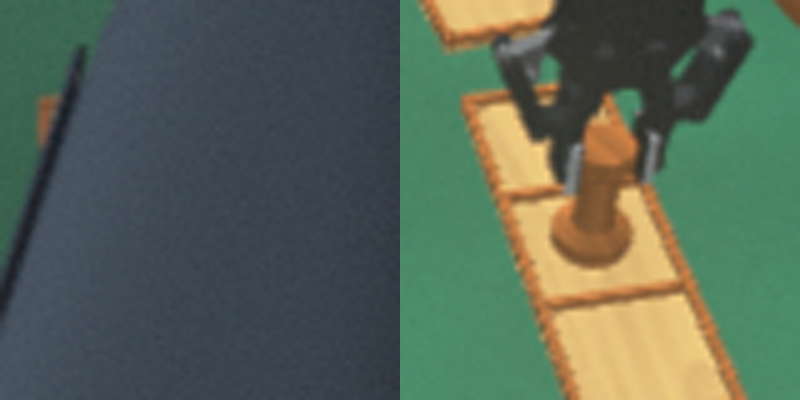

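Call:
arm_command(rows=[[[0.9,0,0,0.0005,0],[0.9,0,0,0.0005,0],[0.45,0,0,0.0005,0],[0.45,0,0,0.0005,0],[0.45,0,0,0.0005,0],[0.45,0,0,-0.05,0],[0.2,0,0,-0.1,0],[0,0.05,-0.05,-0.1,0],[0,0.1,-0.1,-0.1,0],[0,0.15,-0.15,-0.1,0],[0,0.215,-0.188,-0.1,0],[0,0.215,-0.188,-0.1,0],[0,0.215,-0.188,-0.06,0],[0,0.215,-0.188,-0.01,0],[0,0.215,-0.188,0.025,0],[0,0.215,-0.188,0.025,0],[0,0.215,-0.188,0.025,0]]])

```text
t: 15.8
tcp_pos: [0.4459, 0.0623, 0.0181]
tcp_rot: [[0.018, 1.0, 0.001], [1.0, -0.018, 0.0], [0.0, 0.001, -1.0]]
ft_force: [0.2, 0.2, 0.5]
grip_width: 0.0856
grasp_force: 0.0
```

```bash
python3 - <<'E'
from h import *
go(.4447,.062,-.018)
T=imaging.get_image("top");S=imaging.get_image("side")
for P in(T,S):print([(round(d["p"],2),np.round(d["extent"],1).tolist()) for d in nets.look_for(P,"tamper_c")[:2]])
print(proj(S,(.629,-.156,.043)),proj(T,(.629,-.156,.043)))
f=lambda I,x,y:cv2.resize(I["img"][y:y+60,x:x+60,::-1],(400,400),interpolation=cv2.INTER_CUBIC)
cv2.imwrite("pics/c11.png",np.hstack([f(T,180,190),f(S,205,130)]))
E
```

```text
15.8 [0.4459 0.0623 0.0181] shift [-0.0004 -0.0012 -0.    ] turn -0.0 yaw -0.018 [ 0.14  0.28 -0.52  0.77 -0.    1.73]
[(0.48, [270.4, 152.8, 284.5, 171.5])]
[(0.77, [302.1, 189.7, 319.1, 217.5])]
[308.87048252 204.83529519] [280.28385637 159.4090319 ]
```

View pics/c11.png

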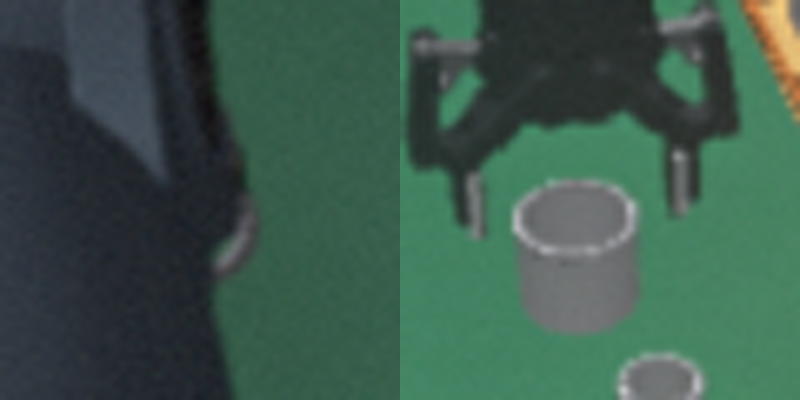

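Call:
arm_command(rows=[[[0.1,0,0,0.004,0],[0.8,0,0,0.004,0],[0.8,0,0,0.004,0],[0.8,0,0,0.004,0],[0.8,0,0,0.004,0],[0.8,0,0,0.004,0],[0.8,0,0,-0.03,0],[0.8,0,0,-0.08,0],[0.8,-0.04,0.06,-0.08,0],[0.8,-0.08,0.11,-0.08,0],[0.8,-0.12,0.16,-0.08,0],[0.8,-0.131,0.188,-0.08,0],[0.8,-0.131,0.188,-0.06,0],[0.8,-0.131,0.188,-0.03,0],[0.8,-0.131,0.188,-0.03,0]]], grip_force=30)

```text
t: 17.88
tcp_pos: [0.6288, -0.0719, 0.0447]
tcp_rot: [[0.018, 1.0, -0.005], [1.0, -0.018, 0.0], [0.0, -0.005, -1.0]]
ft_force: [-0.9, -0.2, 0.5]
grip_width: 0.0553
grasp_force: 32.6
```

```bash
python3 - <<'E'
from h import *
go(.6307,-.072,-.018)
T=imaging.get_image("top");S=imaging.get_image("side")
f=lambda I,x,y:cv2.resize(I["img"][y:y+80,x:x+80,::-1],(400,400),interpolation=cv2.INTER_CUBIC)
cv2.imwrite("pics/c12.png",np.hstack([f(T,230,130),f(S,255,150)]))
E
```

```text
17.88 [ 0.6288 -0.0719  0.0447] shift [-0.      0.0019 -0.    ] turn -0.0 yaw -0.018 [-0.11  0.52 -0.03  1.03 -0.    1.48]
```

View pics/c12.png

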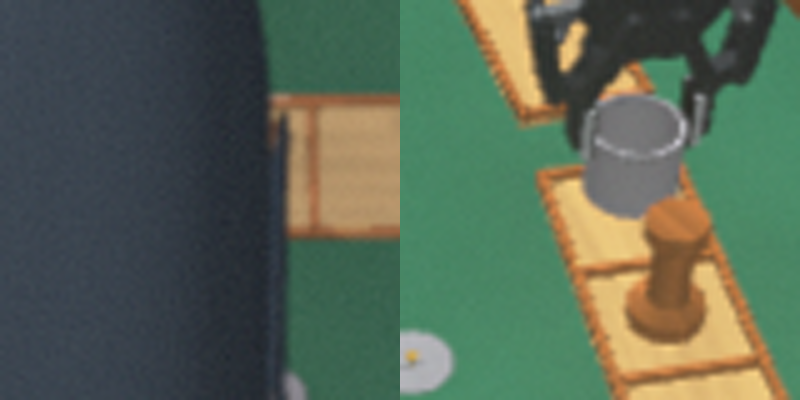

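Call:
arm_command(rows=[[[0.8,0,0,0.02,0],[0.8,0,0,0.027,0],[0.8,0,0,0.029,0],[0.8,0,0,0.029,0],[0.8,0,0,0.029,0],[0.2,0,0,0.029,0],[0.2,0,0,0.029,0],[0.2,0,0,0.029,0],[0.2,0,0,0.0,0],[0.1,0,0,-0.05,0],[0,0,0,-0.1,0],[0,-0.06,-0.06,-0.1,0],[0,-0.12,-0.12,-0.1,0],[0,-0.18,-0.18,-0.1,0],[0,-0.212,-0.206,-0.1,0],[0,-0.212,-0.206,-0.06,0],[0,-0.212,-0.206,-0.01,0],[0,-0.212,-0.206,0.024,0],[0,-0.212,-0.206,0.024,0],[0,-0.212,-0.206,0.024,0]]])

```text
t: 20.48
tcp_pos: [0.4217, -0.2807, 0.0242]
tcp_rot: [[0.018, 1.0, 0.001], [1.0, -0.018, -0.001], [-0.001, 0.001, -1.0]]
ft_force: [0.8, -0.3, -0.3]
grip_width: 0.0852
grasp_force: 0.0
```

```bash
python3 - <<'E'
from h import *
go(.4208,-.280,-.018)
T=imaging.get_image("top");S=imaging.get_image("side")
for l in("round_large_c","tamper_c"):
  for P in(T,S):print(l,[(round(d["p"],2),np.round(d["extent"],1).tolist()) for d in nets.look_for(P,l)[:2]])
print(proj(S,(.6307,-.072,.029)),proj(T,(.6307,-.072,.029)))
A=cv2.resize(S["img"][150:240,255:345,::-1],(400,400),interpolation=cv2.INTER_CUBIC)
B=cv2.resize(S["img"][215:285,210:280,::-1],(400,400),interpolation=cv2.INTER_CUBIC)
cv2.imwrite("pics/c13.png",np.hstack([A,B]))
E
```

```text
20.48 [ 0.4217 -0.2807  0.0242] shift [ 0.0007 -0.001  -0.    ] turn 0.0 yaw -0.018 [-0.59  0.35 -0.39  0.83 -0.    1.  ]
round_large_c [(0.74, [244.0, 147.8, 263.3, 170.0])]
round_large_c [(0.69, [289.9, 176.0, 315.0, 204.3])]
tamper_c [(0.7, [271.3, 152.3, 285.9, 170.8])]
tamper_c [(0.85, [302.2, 188.3, 319.4, 220.2]), (0.54, [233.9, 242.5, 251.4, 270.0])]
[300.37698779 188.07731927] [252.52861745 160.57910568]
```

View pics/c13.png

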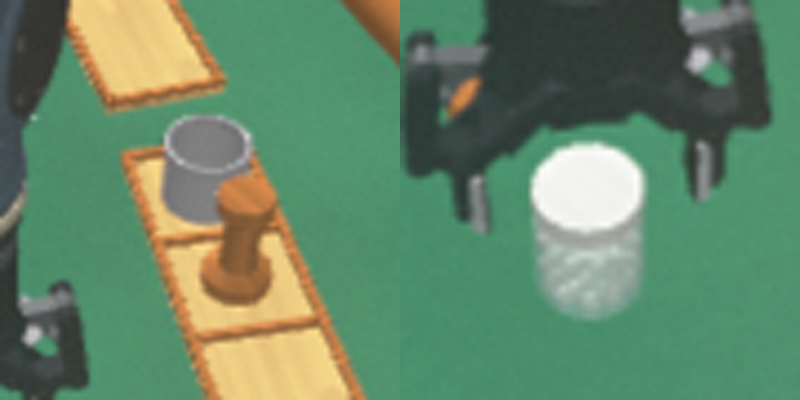

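The ring and tamper stand upright in the first and middle compartments (left crop, about (207,168) and (237,275)). The fingers straddle the jar (tips at (480,232) and (703,197), around the lid at (588,188)). I've now viewed 14 pictures, so from here I'll rely on the nets and numbers.

Call:
arm_command(rows=[[[0.1,0,0,0.007,0],[0.1,0,0,0.007,0],[0.8,0,0,0.007,0],[0.8,0,0,0.007,0],[0.8,0,0,0.007,0],[0.8,0,0,0.007,0],[0.8,0,0,0.007,0],[0.8,0,0,-0.03,0],[0.8,0,0,-0.07,0],[0.8,0.01,0.05,-0.07,0],[0.8,0.02,0.1,-0.07,0],[0.8,0.03,0.15,-0.07,0],[0.8,0.044,0.206,-0.07,0],[0.8,0.044,0.206,-0.07,0],[0.8,0.044,0.206,-0.03,0],[0.8,0.044,0.206,-0.03,0]]], grip_force=50)

```text
t: 22.78
tcp_pos: [0.6246, -0.2392, 0.0498]
tcp_rot: [[0.018, 1.0, -0.007], [1.0, -0.018, 0.002], [0.002, -0.007, -1.0]]
ft_force: [-0.0, -0.4, -2.0]
grip_width: 0.0459
grasp_force: 52.6
```

```bash
python3 - <<'E'
from h import *
go(.6275,-.240,-.018)
T=imaging.get_image("top");S=imaging.get_image("side")
for l in("bean_jar_c","round_large_c"):
  for P in(T,S):print(l,[(round(d["p"],2),np.round(d["extent"],1).tolist()) for d in nets.look_for(P,l)[:2]])
print(proj(S,(.6275,-.24,.068)),proj(S,(.6275,-.24,.063)))
E
```

```text
22.77 [ 0.6246 -0.2392  0.0498] shift [-0.0008  0.003  -0.    ] turn -0.0 yaw -0.018 [-0.37  0.57  0.08  1.09 -0.    1.22]
bean_jar_c []
bean_jar_c [(0.9, [308.8, 208.7, 331.4, 237.6])]
round_large_c [(0.71, [270.0, 152.1, 283.3, 169.8]), (0.44, [243.9, 151.0, 264.9, 169.3])]
round_large_c [(0.64, [288.8, 174.9, 314.7, 196.1])]
[319.19822989 221.12374155] [318.9603756  222.44842775]
```

Call:
arm_command(rows=[[[0.8,0,0,0,0],[0.8,0,0,0.02,0],[0.8,0,0,0.029,0],[0.8,0,0,0.0318,0],[0.8,0,0,0.0318,0],[0.8,0,0,0.0318,0],[0.2,0,0,0.0318,0],[0.2,0,0,0.0318,0],[0.2,0,0,0.0318,0],[0.2,0,0,0.0,0],[0.1,0,0,-0.05,0],[0.1,0,0,-0.1,0],[0.1,0.02,-0.06,-0.1,0.18],[0.1,0.04,-0.12,-0.1,0.36],[0.4,0.064,-0.19,-0.1,0.54],[0.4,0.064,-0.19,-0.1,0.72],[0.4,0.064,-0.19,-0.1,0.9],[0.4,0.064,-0.19,-0.1,1.08],[0.4,0.064,-0.19,-0.1,1.26],[0.4,0.064,-0.19,-0.0175,1.318]]])

```text
t: 25.58
tcp_pos: [0.4427, -0.1741, 0.0933]
tcp_rot: [[0.973, 0.229, 0.009], [0.229, -0.973, -0.004], [0.008, 0.006, -1.0]]
ft_force: [1.4, -0.4, -2.4]
grip_width: 0.051
grasp_force: 0.0
```

Call:
arm_command(rows=[[[0.4,0,0,0,0],[0.4,0,0,0,0],[0.4,0,0,0,0]]])

```text
t: 25.95
tcp_pos: [0.4403, -0.1732, 0.0925]
tcp_rot: [[0.972, 0.233, 0.003], [0.233, -0.972, -0.001], [0.002, 0.002, -1.0]]
ft_force: [0.7, 0.5, 0.4]
grip_width: 0.0512
grasp_force: 0.0
```

```bash
python3 - <<'E'
from h import *
go(.438,-.173,-1.336)
T=imaging.get_image("top");S=imaging.get_image("side")
for l in("bean_jar_c","wheel_c","round_small_c"):
  for P in(T,S):print(l,[(round(d["p"],2),np.round(d["extent"],1).tolist()) for d in nets.look_for(P,l)[:2]])
print(proj(S,(.6275,-.24,.036)),proj(T,(.6275,-.24,.036)))
E
```

```text
25.95 [ 0.4403 -0.1732  0.0925] shift [-0.0022 -0.0007 -0.    ] turn 0.001 yaw -1.335 [-0.37  0.23 -0.36  0.98 -0.    2.53]
bean_jar_c []
bean_jar_c []
wheel_c []
wheel_c [(0.8, [218.0, 217.5, 266.6, 239.7])]
round_small_c []
round_small_c [(0.42, [235.6, 196.0, 243.9, 203.8])]
[317.70453444 229.44260665] [307.67859695 160.05300222]
```

Call:
arm_command(rows=[[[0.4,-0.002,0,0.04,0],[0.4,-0.002,0,0.065,0],[0.4,-0.002,0,0.074,0],[0.4,-0.002,0,0.074,0],[0.4,-0.002,0,0.074,0]]], grip_force=30)

```text
t: 26.98
tcp_pos: [0.4377, -0.1734, 0.0174]
tcp_rot: [[0.973, 0.233, 0.001], [0.233, -0.973, -0.001], [0.001, 0.001, -1.0]]
ft_force: [0.3, 0.3, 0.1]
grip_width: 0.0512
grasp_force: 0.0
```

Call:
arm_command(rows=[[[0.4,0,0,0.003,0],[0.4,0,0,0.003,0]]])

```text
t: 27.22
tcp_pos: [0.4371, -0.1732, 0.0138]
tcp_rot: [[0.973, 0.233, 0.0], [0.233, -0.973, -0.0], [0.0, 0.0, -1.0]]
ft_force: [-0.6, 0.6, 0.1]
grip_width: 0.0513
grasp_force: 0.0
```

Call:
arm_command(rows=[[[0.4,0,0,0.004,0],[0.4,0,0,0.004,0],[0.9,0,0,0.004,0],[0.9,0,0,0.004,0],[0.9,0,0,0.004,0],[0.9,0,0,0.004,0],[0.9,0,0,0.004,0]]])

```text
t: 28.1
tcp_pos: [0.437, -0.1731, 0.0095]
tcp_rot: [[0.973, 0.233, 0.0], [0.233, -0.973, -0.0], [-0.0, 0.0, -1.0]]
ft_force: [0.1, 0.2, 0.3]
grip_width: 0.0082
grasp_force: 0.0
```

Call:
arm_command(rows=[[[0.9,0,0,-0.02,0],[0.9,0,0,-0.05,0],[0.9,0,0,-0.05,0],[0.9,0,0,-0.05,0]]])

```text
t: 28.6
tcp_pos: [0.4368, -0.173, 0.0592]
tcp_rot: [[0.973, 0.233, -0.0], [0.233, -0.973, -0.0], [-0.0, 0.0, -1.0]]
ft_force: [1.1, 0.3, -1.0]
grip_width: 0.0085
grasp_force: 0.0
```

```bash
python3 - <<'E'
from h import *
go(.6261,.114,.085)
T=imaging.get_image("top");S=imaging.get_image("side")
for l in("bean_jar_c","wheel_c","round_small_c"):
  for P in(T,S):print(l,[(round(d["p"],2),np.round(d["extent"],1).tolist()) for d in nets.look_for(P,l)[:2]])
E
```

```text
28.6 [ 0.4368 -0.173   0.0592] shift [ 0.2509 -0.2351 -0.    ] turn -1.421 yaw -1.336 [-0.38  0.26 -0.42  0.9  -0.    2.53]
bean_jar_c []
bean_jar_c [(0.83, [307.1, 216.5, 332.0, 242.9])]
wheel_c []
wheel_c [(0.97, [216.1, 215.9, 262.8, 243.0]), (0.25, [301.0, 188.6, 316.0, 216.1])]
round_small_c [(0.45, [243.1, 209.5, 254.5, 222.8])]
round_small_c [(0.19, [287.0, 271.5, 337.6, 342.9])]
```

The fingers shut above the handle, so the tips are higher than stated. I'll go lower in small steps, watching the force.

Call:
arm_command(rows=[[[0.4,0,0,0,0],[0.4,0,0,0,0],[0.4,0,0,0.03,0],[0.4,0,0,0.047,0],[0.4,0,0,0.05,0],[0.4,0,0,0.052,0],[0.4,0,0,0.053,0],[0.4,0,0,0.053,0]]])

```text
t: 30.0
tcp_pos: [0.4373, -0.1732, 0.007]
tcp_rot: [[0.973, 0.233, 0.001], [0.233, -0.973, -0.0], [0.001, 0.001, -1.0]]
ft_force: [0.0, -0.0, 1.0]
grip_width: 0.0514
grasp_force: 0.0
```

Call:
arm_command(rows=[[[0.4,0,0,0.001,0],[0.4,0,0,0.002,0],[0.4,0,0,0.002,0]]])

```text
t: 30.38
tcp_pos: [0.4369, -0.1731, 0.0045]
tcp_rot: [[0.973, 0.233, -0.0], [0.233, -0.973, -0.0], [-0.0, 0.0, -1.0]]
ft_force: [0.5, 0.6, -0.7]
grip_width: 0.0514
grasp_force: 0.0
```

```bash
python3 - <<'E'
from h import *
S=imaging.get_image("side");g=S["img"]
s=status.read_state();print(s["tcp_pos"],s["ft_force"],proj(S,s["tcp_pos"]))
# coarse text view: O=orange handle, #=dark gripper, +=grey, .=green
hsv=cv2.cvtColor(g,cv2.COLOR_RGB2HSV)
for v in range(196,246):
    r=""
    for u in range(205,275):
        h,sa,va=hsv[v,u]
        r+="#" if va<70 else "." if 50<h<90 and sa>90 else "O" if h<25 and sa>90 else "+"
    print(v,r)
E
```

```text
[ 0.43692478 -0.17307377  0.00450501] [-0.45748521  0.37340632 -0.41310777] [241.09734346 228.99291698]
196 ........................#######################.......................
197 ........................######################........................
198 ........................#####################+........................
199 .........................#####################........................
200 .........................#####################........................
201 ..........................#####++#############........................
202 ...........................###################........................
203 ...........................###################........................
204 ...........................##############+++##........................
205 ...........................##############++++#........................
206 ...........................+#############++++#........................
207 ............................++###########++++++.......................
208 ...........................++++##########++++++.......................
209 .................
[... 2053 characters left out ...]
.........................
237 ..............+OOOOOOOO++.............................................
238 ..............+OOOOO++................................................
239 ...............+O++...................................................
240 ......................................................................
241 ......................................................................
242 ......................................................................
243 ......................................................................
244 ......................................................................
245 ......................................................................
```

Call:
arm_command(rows=[[[0.4,-0.006,0,0,0],[0.4,-0.006,0,0,0],[0.9,-0.006,0,0,0],[0.9,-0.006,0,0,0],[0.9,-0.006,0,0,0],[0.9,-0.006,0,0,0]]])

```text
t: 31.18
tcp_pos: [0.4313, -0.1746, 0.0047]
tcp_rot: [[0.973, 0.233, 0.0], [0.233, -0.973, -0.0], [0.0, 0.0, -1.0]]
ft_force: [-0.8, -0.6, 3.4]
grip_width: 0.0188
grasp_force: 30.1
```

```bash
cat > tv.py <<'E'
import sys
from h import *
n,u0,u1,v0,v1=sys.argv[1],*map(int,sys.argv[2:6])
I=imaging.get_image(n);hsv=cv2.cvtColor(I["img"],cv2.COLOR_RGB2HSV)
s=status.read_state();print(round(s["t"],2),s["tcp_pos"],proj(I,s["tcp_pos"]))
for v in range(v0,v1):
    print(v,"".join("#" if va<70 else "." if 50<h<90 and sa>90 else "O" if h<25 and sa>90 and va<190 else "w" if h<25 and sa>90 else "+" for h,sa,va in hsv[v,u0:u1]))
E
python3 tv.py side 205 275 210 242
```

```text
31.23 [ 0.43130726 -0.17459421  0.00469728] [239.13257768 229.67198405]
210 ...........................+###########+++++..........................
211 ...........................+##########++++++..........................
212 ............................+####+++++++++++..........................
213 ............................+++###++###+++++++++......................
214 ............................+++#######+++++++++#+.....................
215 ............................++#######+++++++++##+.....................
216 ............................++######++++++++++##+++++++++.............
217 ............................++#####++#####++++##+++++++++++...........
218 ............................++#####+######++++#+++++++++++++..........
219 ............................++############+++##++++++++++++++.........
220 ............................++############++##++++++w++++++++.........
221 ............................++##+############++++++ww++++++++.........
222 ............................++##+++#########+++++++++++++++++.........
223 .............................++O+++######OOOO++++
[... 671 characters left out ...]
.........................
233 .............OOOOOOOOOOOOOOOOOOOOO++..................................
234 .............OOOOOOOOOOOOOOOOOOO+.....................................
235 .............+OOOOOOOOOOOOOOO+........................................
236 .............+OOOOOOOOOOO++...........................................
237 ..............+OOOOOOOO+..............................................
238 ..............+OOOOO++................................................
239 ...............++++...................................................
240 ......................................................................
241 ......................................................................
```

Call:
arm_command(rows=[[[0.9,0,0,-0.03,0],[0.9,0,0,-0.07,0],[0.9,0,0,-0.11,0],[0.9,0.03,-0.03,-0.11,-0.17],[0.9,0.07,-0.06,-0.11,-0.34],[0.9,0.11,-0.1,-0.11,-0.51],[0.9,0.15,-0.13,-0.11,-0.68],[0.9,0.18,-0.16,-0.11,-0.85],[0.9,0.22,-0.2,-0.11,-1.02],[0.9,0.256,-0.233,-0.11,-1.19],[0.9,0.256,-0.233,-0.11,-1.36],[0.9,0.256,-0.233,-0.11,-1.421],[0.9,0.256,-0.233,-0.08,-1.421],[0.9,0.256,-0.233,-0.04,-1.421],[0.9,0.256,-0.233,-0.04,-1.421],[0.9,0.256,-0.233,-0.04,-1.421]]], grip_force=40)

```text
t: 33.22
tcp_pos: [0.6264, 0.1118, 0.0455]
tcp_rot: [[-0.085, 0.996, 0.001], [0.996, 0.085, 0.0], [-0.0, 0.001, -1.0]]
ft_force: [0.1, -0.2, -0.7]
grip_width: 0.0181
grasp_force: 40.3
```

```bash
python3 tv.py side 240 310 105 180; python3 - <<'E'
from h import *
s=status.read_state();print(np.round(s["tcp_rot"],3).tolist(),s["grip_width"],s["ft_force"]);S=imaging.get_image("side")
for y,n in((.084,'short'),(-.042,'long')):
    c=np.array([.6225-.0855*y,.156+.996*y,.005]);print(n,c.round(4),proj(S,c),proj(S,c+[0,0,.012]),proj(S,c+[0,0,.047]))
E
```

```text
33.27 [0.62688768 0.11186081 0.04603282] [283.72687703 146.62690791]
105 ...................................########################+++++++++++
106 ...................................########################+++++++++++
107 ...................................########################+++++++++++
108 ...................................########################+++++++++++
109 ...................................########################+++++++++++
110 ...................................########################OOOOOOOOOOO
111 ...................................########################+OwOOOwwwww
112 ..................................##########################+O+OOwwwww
113 ..................................##########################++++OOwwww
114 .................................+###########################+++++OOOO
115 .................................+###########################++#+#OOOO
116 ...............................+++#################################OOO
117 ..............................++++########################++++#####+++
118 ..........................++++++++##################
[... 4241 characters left out ...]
....................++++++..........................
176 .......................................................++++++++++++...
177 ......................................................+++++++++++++++.
178 .....................................................+++++++++++++++++
179 ....................................................++++++++++++++++++
[[-0.085, 0.996, 0.002], [0.996, 0.085, 0.0], [0.0, 0.002, -1.0]] 0.0179622035572271 [ 0.7512279  -0.45956175 -0.11096489]
short [0.6153 0.2397 0.005 ] [270.93270176 135.21481349] [271.04815009 132.40297622] [271.39308472 124.00181534]
long [0.6261 0.1142 0.005 ] [282.61635082 156.22382797] [282.81653398 153.34953509] [283.41567051 144.7469441 ]
```

```bash
python3 - <<'E'
from h import *
S=imaging.get_image("side")
print(onz(S,292.5,158,.041),onz(S,288.5,153,.065))
for z in(.041,.065): print(proj(S,(.632,.045,z)))
E
```

```text
[0.64106724 0.05505605 0.041     ] [0.62566339 0.05238241 0.065     ]
[290.56415021 160.29379901]
[291.1039329 154.1998972]
```

Call:
arm_command(rows=[[[0.9,-0.006,0,0.01,0],[0.9,-0.006,0,0.025,0],[0.9,-0.006,0,0.033,0],[0.9,-0.006,0,0.0348,0],[0.9,-0.006,0,0.0348,0],[0.9,-0.006,0,0.0348,0]]])

```text
t: 34.12
tcp_pos: [0.6258, 0.1054, 0.0097]
tcp_rot: [[-0.085, 0.996, -0.001], [0.996, 0.085, -0.001], [-0.001, -0.001, -1.0]]
ft_force: [-2.6, -2.0, 5.8]
grip_width: 0.0179
grasp_force: 41.2
```

Call:
arm_command(rows=[[[0.9,0,0,0,0],[0.6,0,0,0,0],[0.6,0,0,0,0],[0.6,0,0,0,0],[0.6,0,0,-0.03,0],[0.6,0,0,-0.08,0],[0.4,0,0,-0.13,0],[0.2,0,-0.06,-0.15,0],[0,0,-0.12,-0.15,0],[0,0,-0.18,-0.15,0],[0,0,-0.24,-0.15,0],[0,0,-0.3,-0.15,0],[0,0.1,-0.3,-0.15,0],[0,0.2,-0.3,-0.15,0],[0,0.3,-0.3,-0.15,0],[0,0.3,-0.3,-0.15,0],[0,0.3,-0.3,-0.15,0],[0,0.3,-0.3,-0.15,0]]])

```text
t: 36.38
tcp_pos: [0.3016, 0.3823, 0.1592]
tcp_rot: [[-0.089, 0.996, -0.0], [0.996, 0.089, 0.001], [0.001, 0.0, -1.0]]
ft_force: [0.1, -0.1, -0.1]
grip_width: 0.0856
grasp_force: 0.0
```

```bash
python3 - <<'E'
from h import *
s=status.read_state();print(s["t"],s["tcp_pos"])
T=imaging.get_image("top");S=imaging.get_image("side")
two=lambda y:np.array([.6225-.0855*y,.156+.996*y,0]); thr=lambda y:np.array([.629+.018*y,-.156+y,0])
for l,c in(("wheel_c",two(-.042)+[0,0,.017]),("square_cutter_c",two(.084)+[0,0,.029]),("round_large_c",thr(.084)+[0,0,.029]),("tamper_c",thr(0)+[0,0,.043]),("bean_jar_c",thr(-.084)+[0,0,.036]),("round_small_c",[.4635,-.054,.024]),("sugar_jar",[.534,-.462,.062])):
  for P in(T,S):
    r=nets.look_for(P,l)[:2];print(l,proj(P,c).round(1),[(round(d["p"],2),np.round(d["extent"],1).tolist(),np.round([(d["extent"][0]+d["extent"][2])/2,(d["extent"][1]+d["extent"][3])/2],1).tolist()) for d in r])
E
python3 tv.py top 130 330 142 190; python3 tv.py side 240 345 112 255
```

```text
36.375 [0.30157047 0.3822811  0.15915881]
wheel_c [192.3 164.1] [(0.76, [172.8, 159.3, 214.1, 171.6], [193.4, 165.4]), (0.35, [270.9, 151.1, 285.4, 170.6], [278.2, 160.8])]
wheel_c [282.8 153.3] [(0.47, [273.7, 142.8, 288.3, 167.1], [281.0, 155.0])]
square_cutter_c [150.4 167.2] [(0.86, [140.5, 155.4, 160.5, 179.6], [150.5, 167.5])]
square_cutter_c [271.2 129.6] [(0.87, [263.9, 119.7, 281.3, 141.8], [272.6, 130.8])]
round_large_c [252.5 160.6] [(0.7, [243.7, 150.6, 263.0, 170.1], [253.4, 160.4])]
round_large_c [300.3 188.1] [(0.79, [293.5, 176.5, 314.2, 202.9], [303.8, 189.7])]
tamper_c [280.3 159.4] [(0.73, [269.7, 153.0, 286.9, 171.3], [278.3, 162.2])]
tamper_c [308.9 204.8] [(0.61, [303.1, 188.1, 317.9, 215.9], [310.5, 202.0])]
bean_jar_c [307.7 160.1] [(0.5, [296.4, 152.1, 318.4, 172.0], [307.4, 162.0]), (0.22, [141.6, 153.2, 160.5, 180.5], [151.0, 166.8])]
bean_jar_c [317.7 229.4] [(0.75, [309.7, 216.3, 330.1, 243.7], [319.9, 230.0])]
round_small_c [247.5 215.1] []
round_small_c [243.1 192.6] [(0.69, [236.5, 186.6, 250.6, 204.2], [243.6, 195.4])]
sugar_jar [385.9 187.2] [(0.8, [
[... 25131 characters left out ...]
OOwwwwwwwwwwOwwOOOOOOOOOOOOOOOOOO++.....
249 ................................................................+OOOwwwwwOOOOOOOOOOOOOOOOOOO+++++........
250 ................................................................+OOOOOOOOOOOOOOOOOOOO+++++...............
251 .................................................................+OOOOOOOOOOOOO+++++.....................
252 .................................................................+OOOOOO+++++............................
253 .................................................................+++++++.................................
254 .........................................................................................................
```

```bash
python3 -c "
from bench import arm
print(arm.finish_job())"
```

```text
the job is handed in; nothing more can be done
None
```

The job is handed in at about 37 s of the 115 s; the judge's result is not shown. By the final nets and camera check, all five kit items stand in their compartments, and the small cutter and sugar jar are where they started.

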